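# Pack the desk set into its carton

### The job

Pack the desk set into the shallow open carton: the tape measure, the earbud case, and the heavier of the two closed tins, which look alike and can only be told apart by lifting them. All three must stand upright and flat on the carton's floor at the same time, so turn and place them to share the room. Set them down rather than dropping them, leave the lighter tin standing on the desk clear of the carton, and do not disturb the other things.

Things in the scene. Friction and masses are not known exactly. Their poses are not given: they have to be found in the camera images.
- carton: shallow open carton of brown card, fixed to the desk. Inside 108 mm (its x) by 126 mm (its y), walls 4 mm thick, rim 15 mm above the desk, inner floor 4 mm above the desk. Origin: centre of its underside on the desk, z up. All pieces stand higher than the rim and can be held above it; putting the lower ones in first leaves room for the fingers
- tin_1_mid (a point): centre, half-way up, of one of two identical dark blue closed sheet tins, 66 mm (its x) by 82 mm (its y), 31 mm high; z up. The lid is fixed shut; its edges, 59 mm apart along x, are the widest part to grip. One tin is about empty, the other full and more than twice as heavy; both weigh between 0.09 and 0.6 kg. Which is which cannot be seen
- tin_2_mid (a point): centre, half-way up, of the other of the two identical dark blue closed tins, same sizes and axes; either may be the heavier
- tape_mid (a point): centre of the yellow and black pocket tape measure, which stands upright: solid 34 mm thick (its x), 62 mm long (its y), 56 mm high, centre 28 mm above its underside; small trim brings it to 36 x 68 x 60 mm. Grip it across its thickness
- earbud_mid (a point): centre of the white rounded earbud case, which stands upright: 26 mm thick (its x), 58 mm long (its y), 41 mm high, centre 20.5 mm above its underside; its lid is fixed shut. Grip it across its thickness or, at mid-height, along its length
- mouse: grey computer mouse, 101 x 57 x 37 mm, a bystander. Taller fixed things round the work: the arm rests and back of the chair at the desk's left edge (up to 0.26 m above the desk; rise above that before swinging in from the left), a black phone in its cradle at the right (0.18 m), the screens and their arm behind and to the right
- loupe: black round loupe, 41 mm wide and 32 mm high, a bystander
- eraser: green and white eraser, 44 x 21 x 12 mm, a bystander
Mind the look-alikes: they are no part of the job. What is meant by the part that bears earbud_mid is not orange, and is the larger of those in its own colour.

How it is judged:
By the outcome, as a careful person would: the job done as asked, in the order asked, and still so for the second after the job is handed in, with the robot touching nothing.
It also fails if it takes over 72 s, if anything falls off the work surface, if the arm or the gripper's body presses on something with over 40 N, if the wrist force passes 120 N, or if a joint passes its speed limit or range.

### The arm

A 6-joint arm with a two-finger parallel gripper is mounted at the origin on the work surface; the furniture and walls round the work are solid. World frame = base frame: x ahead of the robot, y to its left, z up, the work surface at z = 0. Lengths are in m, angles in degrees, forces in N, time in s.
With the tool pointing down it reaches from about 0.35 to 0.875 m from the base axis. Payload 4.2 kg.
Tool frame: the origin (TCP) lies on the front face of the gripper's body, between the roots of the fingers; the fingertips stand finger_overhang ahead of it and the grasp point (between the pads) lies 51 mm ahead of it (finger_overhang is the distance from the TCP to the fingertips, in m); z points along the fingers, y is the line along which they close (so a half turn about z gives the same grasp; the last joint's range is limited). The gripper opens to 87 mm and grips with 3 to 60 N. Pads are 19 mm wide; open, the fingers measure 117 mm over their backs; the gripper's body (75 mm by 190 mm) begins 51 mm behind the grasp point.
Start: joints at [-55.199, 22.042, 0.453, 0, -68.411, -14.817], TCP at [0.214, -0.587, 0.292] pointing down, gripper open.
Joint ranges: [-179.83, 179.83], [-69.29, 118.12], [-61.27, 80.66], [-181.25, 117.63], [-171.15, -9.14], [-177.46, 177.46]. Speed limits (degrees/s): [159.86, 159.86, 180, 180, 180, 180].

### API

Orientations are given as a 3x3 rotation matrix whose columns are the frame's x, y, z axes.
In Python, from station import sense, capture, camera_model, finish_job, finger_overhang gives the robot as it stands. The module is installed in compiled form; this text tells all that it offers.
- The arm moves only by the tool jog_arm, never from a script. Its argument "rows" is a list that holds one entry, the list of rows, each a list of 4 numbers: the shift along the tool's x, y, z in m, then the turn about the tool's z in rad. A call has 1 to 20 rows; each row shifts and turns the commanded pose from where the row before left it, along the tool's axes as they then stand; what a row does not reach is not made up. A row lasts 1/8 s, in which the tool goes at most 62.5 mm and 10.7 degrees, less where a joint would pass 70% of its speed; a pose out of reach is approached as far as the arm can. A call is refused whole if a number of a shift passes 0.0625 or a number of a turn 0.188, either way. A call with a gripper value outside its range is refused whole. "claw" is the opening, from 0 (shut) to 1 (fully open), set as the call begins (left out, the last holds). The fingers move at their own pace and stop on an object; the grip force is fixed at half the most. Time passes only in rows, so rows that do not move let the fingers close. It gives the time, the measured TCP pose, the force, the opening and the grip force at its end, in the units of the state.
- sense(): the state, without advancing time (a new reading comes with each control period).
- capture(name): name is "scene" or "side" or "wrist"; returns the picture (400x640x3 uint8, red, green, blue); there is no depth.
- camera_model(name): a dict with "fovy" (degrees; the focal length in pixels is half the picture's height over the tangent of half this angle, whatever the lens; pixels are square), "cx", "cy" (the principal point, pixels), "eye" and "rotation" of the camera in the world. Camera axes: x right, y down, z forward; pixel columns grow to the right and rows downward; lengths in m; the calibration is good to about 2 mm. The wrist camera is an equidistant fisheye: a pixel r from the principal point sees the ray r / f radians off the axis. A picture is of the moment at which its call begins: read the wrist's pose just before it. camera_model takes no time and is no camera call; for the wrist camera it gives the pose at the moment of the call.
- finish_job(): hands the job in; it is judged then, once.
The state is a dict: "time_s": time; "joints": joint angles; "joint_velocities": joint speeds; "effort": joint torques, N m; "tcp_pos": TCP position; "ee_rot": TCP orientation; "wrist_force": force on the tool from outside, world axes, zero at the start; "moment": the same for the moment, N m; "gripper_width": opening from 0.0 (shut) to 1.0 (fully open); "gripper_force": force on a finger pad.
Only numpy, scipy, OpenCV 4.12 (cv2) and the standard library are available. Lean on these libraries where they do the work, as an engineer would, in place of code of your own. Each camera call takes 0.05 s, during which the arm holds its last target. There are 200 camera calls.

## Working session

There is one attempt and no reset: what is moved stays moved. The work goes in short steps, Python scripts to look and compute and a tool call to move; the robot and the scene stay as the last step left them, time stands still between calls to the robot, and variables do not carry over. Pictures are saved under pics/ and viewed, at most 10 in all, crops included, and the job is handed in when it is done.

Besides the shell and the picture viewer there is one more tool, called after "Emit:" in YAML: its name, and indented under it one key for each argument. jog_arm: Moves the arm, as the interface text tells. Its arguments: {"type":"object","properties":{"rows":{"type":"array"},"claw":{"type":"number"}},"required":["rows"]}

```bash
mkdir -p pics; cat > h.py <<'E'
import numpy as np, cv2
from station import *
def ray(name,u,v,m=None):
    m=m or camera_model(name); f=200/np.tan(np.radians(m['fovy'])/2)
    x,y=u-m['cx'],v-m['cy']
    if name=='wrist':
        r=np.hypot(x,y); t=r/f; d=np.array([x/r*np.sin(t),y/r*np.sin(t),np.cos(t)]) if r>0 else np.array([0,0,1.])
    else: d=np.array([x/f,y/f,1.])
    return np.array(m['eye']),np.array(m['rotation'])@d
def hit(name,u,v,z,m=None):
    e,d=ray(name,u,v,m); return e+d*(z-e[2])/d[2]
def save(name,fn):
    im=capture(name); cv2.imwrite('pics/'+fn,cv2.cvtColor(im,cv2.COLOR_RGB2BGR)); return im
E
python3 - <<'E'
from h import *
for n in ('scene','side','wrist'):
    save(n,n+'0.png'); print(n,camera_model(n))
print(finger_overhang); s=sense(); print(s['ee_rot'],s['time_s'],s['wrist_force'],s['gripper_width'])
a=cv2.imread('pics/side0.png');b=cv2.imread('pics/wrist0.png')
E
```

```text
scene {'fovy': 42.18889568127361, 'cx': 315.42562522341086, 'cy': 195.27103041707858, 'eye': array([-0.23517529,  0.41844037,  0.85758404]), 'rotation': array([[-0.55545997, -0.59575444,  0.58012143],
       [-0.831539  ,  0.40019105, -0.38521424],
       [-0.00266631, -0.69636468, -0.71768316]])}
side {'fovy': 53.755653687024285, 'cx': 316.0680901892335, 'cy': 204.85317481060818, 'eye': array([0.95099015, 0.49085957, 0.82014381]), 'rotation': array([[-0.67618115,  0.52939056, -0.51237163],
       [ 0.7366963 ,  0.47868746, -0.47763676],
       [-0.00759052, -0.70043126, -0.71367951]])}
wrist {'fovy': 65.70646984690485, 'cx': 320.5074206843046, 'cy': 197.1317212799569, 'eye': array([ 0.13597732, -0.61589933,  0.3849167 ]), 'rotation': array([[-0.34115996,  0.8965954 ,  0.28235894],
       [ 0.94000354,  0.32483129,  0.10429751],
       [ 0.00179365,  0.30100054, -0.95362228]])}
0.0697
[[-9.39819724e-01 -3.41669982e-01 -7.14243665e-04]
 [-3.41670695e-01  9.39818503e-01  1.52262582e-03]
 [ 1.51023876e-04  1.67502991e-03 -9.99998586e-01]] 0.15 [-0.04654972  1.07849127  0.63066086] 1.0002400390067525
```

View pics/scene0.png

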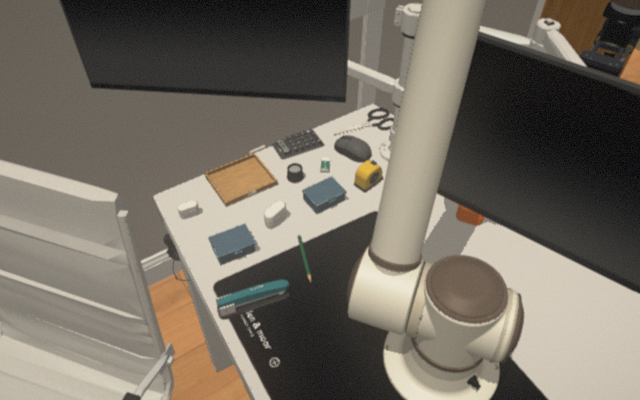

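View pics/side0.png

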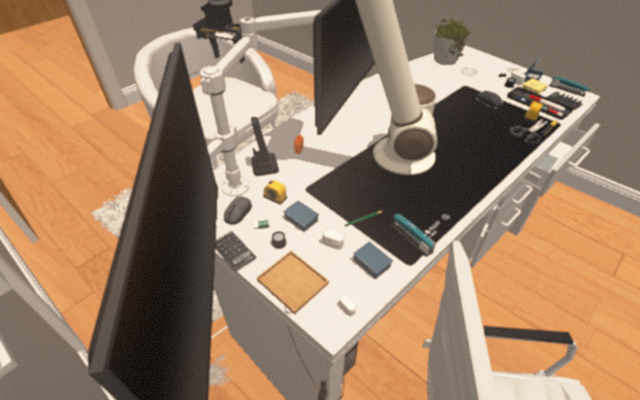

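The scene view shows the carton at (240,178), tins at (233,243) and (324,194), a tape at (368,174), white cases at (275,212) and a smaller one at (188,208), and an orange thing at (468,214). The side view shows the same, with cases at (333,238) and (347,304), the orange one at (299,143), and a second yellow tape far off at (534,110).

Candidates: earbud is one of the two white cases, with the orange one excluded; I choose the larger, scene (275,212). Tape is scene (368,174) or the far one at side (534,110).

```bash
python3 - <<'E'
from h import *
def tri(a,b):
    e1,d1=ray('scene',*a);e2,d2=ray('side',*b)
    A=np.c_[d1,-d2];t=np.linalg.lstsq(A,e2-e1,rcond=None)[0]
    p,q=e1+t[0]*d1,e2+t[1]*d2; return ((p+q)/2).round(3),np.linalg.norm(p-q).round(4)
for n,a,b in [('carton',(240,178),(293,281)),('tinA',(233,243),(373,259)),('tinB',(324,194),(301,215)),('tape',(368,174),(275,191)),('ear',(275,212),(333,238)),('ear small',(188,208),(347,304)),('mouse',(353,148),(238,209)),('loupe',(295,172),(279,239)),('eraser',(325,164),(261,224)),('orange',(468,214),(299,143))]:
    print(n,*tri(a,b))
print('tape2',hit('side',534,110,.03), 'scene z0 corner',hit('scene',155,196,0))
print(np.round(sense()['joints'],1))
a=cv2.imread('pics/scene0.png')[120:270,150:400];b=cv2.imread('pics/side0.png')[170:320,200:450]
c=cv2.imread('pics/side0.png')[80:155,480:605]
o=np.vstack([np.hstack([cv2.resize(a,(400,240)),cv2.resize(b,(400,240))]),np.hstack([cv2.resize(c,(400,240)),np.zeros((240,400,3),np.uint8)])])
cv2.imwrite('pics/crop.png',o)
E
```

```text
carton [0.597 0.08  0.009] 0.0021
tinA [0.421 0.188 0.021] 0.0025
tinB [ 0.434 -0.049  0.021] 0.0004
tape [ 0.423 -0.164  0.03 ] 0.0002
ear [0.442 0.074 0.028] 0.0011
ear small [0.564 0.223 0.022] 0.0014
mouse [ 0.532 -0.204  0.012] 0.0006
loupe [ 0.533 -0.034  0.018] 0.0013
eraser [ 0.525 -0.114  0.01 ] 0.0004
orange [ 0.208 -0.274  0.026] 0.0063
tape2 [-0.50572814  0.22364176  0.03      ] scene z0 corner [ 6.62215891e-01  2.66296245e-01 -1.11022302e-16]
[-55.2  22.1   0.4  -0.  -68.4 -14.8]
```

View pics/crop.png

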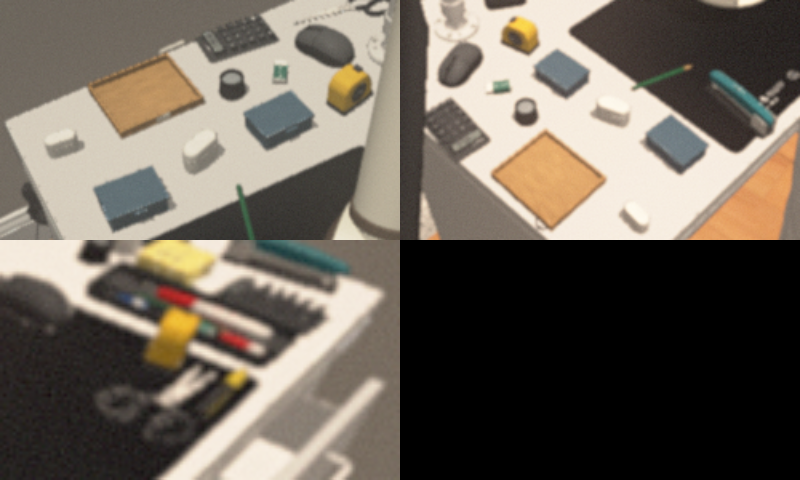

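The crop confirms it: the larger white case lies between the tins, the only tape measure is beside the right tin, and the other yellow object is a roll of tape. Next I check obstacle positions for the swing.

```bash
python3 - <<'E'
from h import *
def tri(a,b):
    e1,d1=ray('scene',*a);e2,d2=ray('side',*b)
    A=np.c_[d1,-d2];t=np.linalg.lstsq(A,e2-e1,rcond=None)[0]
    p,q=e1+t[0]*d1,e2+t[1]*d2; return ((p+q)/2).round(3),np.linalg.norm(p-q).round(4)
print('scr2 top',tri((478,35),(318,12)),'bot',tri((438,195),(320,128)))
print('scr1 botR',tri((347,102),(105,372)), 'botL', tri((90,88),(205,372)),tri((347,102),(205,372)),tri((90,88),(105,372)))
print('phone base',hit('side',265,170,0),'top',hit('side',257,122,.18))
print('desk corners', hit('side',340,350,0))
R=np.array(sense()['ee_rot']); t=np.array([0.45,-0.05,.32]); print(R.T@(t-sense()['tcp_pos']))
E
```

```text
scr2 top (array([ 0.221, -0.176,  0.469]), np.float64(0.0013)) bot (array([ 0.217, -0.17 ,  0.137]), np.float64(0.0076))
scr1 botR (array([ 1.02 , -0.432, -0.333]), np.float64(0.2636)) botL (array([0.886, 0.249, 0.203]), np.float64(0.0975)) (array([ 0.797, -0.171, -0.117]), np.float64(0.3997)) (array([0.967, 0.202, 0.202]), np.float64(0.2094))
phone base [ 3.56678344e-01 -2.84456954e-01  1.11022302e-16] top [ 0.35971366 -0.2884658   0.18      ]
desk corners [0.64830104 0.27406317 0.        ]
[-0.40573864  0.42398242 -0.02793829]
```

View pics/wrist0.png

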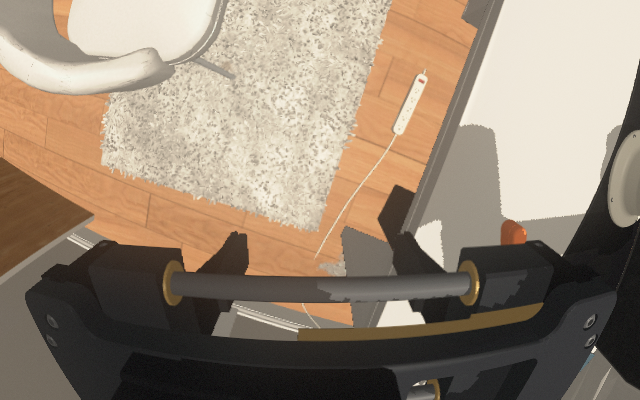

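The wrist view shows the floor, with the orange look-alike at (513,232) and what looks like the back of the right screen at the right edge. I'll check the clearance to the screen and the pillar before moving.

```bash
python3 - <<'E'
from h import *
def tri(a,b):
    e1,d1=ray('scene',*a);e2,d2=ray('side',*b)
    A=np.c_[d1,-d2];t=np.linalg.lstsq(A,e2-e1,rcond=None)[0]
    p,q=e1+t[0]*d1,e2+t[1]*d2; return ((p+q)/2).round(3),np.linalg.norm(p-q).round(4)
print('pillar base',hit('side',236,187,0)); print('joint top',tri((408,15),(211,78)))
for z in(.1,.137,.2,.3):print(z,hit('scene',640,285,z).round(3),hit('side',320,128,z).round(3),hit('scene',477,190,z).round(3))
# cues: orange on the desk from each
print(hit('scene',468,214,.02),hit('side',299,143,.02),hit('wrist',513,232,.02), hit('wrist',615,200,.137),hit('wrist',575,330,.137))
a=cv2.resize(cv2.imread('pics/scene0.png')[0:230,330:640],(400,297));b=cv2.resize(cv2.imread('pics/side0.png')[0:210,180:450],(400,311))[:297]
cv2.imwrite('pics/c2.png',np.hstack([a,b]))
E
```

```text
pillar base [ 0.4699322  -0.29110991  0.        ]
joint top (array([ 0.481, -0.282,  0.364]), np.float64(0.0033))
0.1 [-0.119 -0.336  0.1  ] [ 0.175 -0.212  0.1  ] [ 0.205 -0.272  0.1  ]
0.137 [-0.124 -0.299  0.137] [ 0.215 -0.176  0.137] [ 0.183 -0.238  0.137]
0.2 [-0.134 -0.237  0.2  ] [ 0.283 -0.114  0.2  ] [ 0.147 -0.181  0.2  ]
0.3 [-0.149 -0.137  0.3  ] [ 0.39  -0.017  0.3  ] [ 0.089 -0.09   0.3  ]
[ 0.20989044 -0.27479221  0.02      ] [ 0.20049915 -0.28406465  0.02      ] [ 0.19739349 -0.28682779  0.02      ] [ 0.08796881 -0.24266064  0.137     ] [ 0.27591198 -0.15790036  0.137     ]
```

View pics/c2.png

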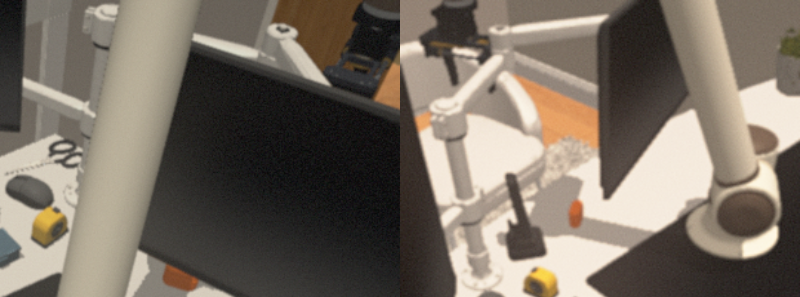

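```bash
python3 - <<'E'
from h import *
def tri(a,b):
    e1,d1=ray('scene',*a);e2,d2=ray('side',*b)
    A=np.c_[d1,-d2];t=np.linalg.lstsq(A,e2-e1,rcond=None)[0]
    p,q=e1+t[0]*d1,e2+t[1]*d2; return ((p+q)/2).round(3),np.linalg.norm(p-q).round(4)
print('elbow joint top',tri((548,22),(247,18)));print('scr top corner far',hit('scene',640,68,.45))
E
```

```text
elbow joint top (array([ 0.255, -0.408,  0.409]), np.float64(0.0021))
scr top corner far [ 0.04622617 -0.32776046  0.45      ]
```

Emit:
jog_arm:
  rows:
    - [[0, 0, -0.04, 0], [0, 0, -0.05, 0], [0, 0, -0.05, 0], [0, 0, -0.05, 0], [0, 0, -0.04, 0]]

```text
time_s: 0.78
tcp_pos: [0.2134, -0.5871, 0.5244]
ee_rot: [[-0.94, -0.342, 0.001], [-0.342, 0.94, -0.001], [-0.0, -0.002, -1.0]]
wrist_force: [1.1, -0.8, 0.5]
gripper_width: 0.996
gripper_force: 0.0
```

Emit:
jog_arm:
  rows:
    - [[0, 0, -0.035, 0], [-0.039, 0.0375, 0, 0], [-0.039, 0.0375, 0, 0], [-0.039, 0.0375, 0, 0], [-0.039, 0.0375, 0, 0], [-0.039, 0.0375, 0, 0], [-0.039, 0.0375, 0, 0], [-0.039, 0.0375, 0, 0], [-0.039, 0.0375, 0, 0], [-0.039, 0.0375, 0, 0], [-0.039, 0.0375, 0, 0]]

```text
time_s: 2.15
tcp_pos: [0.4522, -0.0999, 0.5572]
ee_rot: [[-0.94, -0.342, 0.0], [-0.342, 0.94, 0.0], [-0.0, 0.0, -1.0]]
wrist_force: [1.1, -0.7, 0.2]
gripper_width: 1.003
gripper_force: 0.0
```

```bash
python3 - <<'E'
from h import *
s=sense();print(s['joints'],s['tcp_pos']); m=camera_model('wrist');print(m['eye']); save('wrist','w1.png'); save('side','s1.png')
E
```

```text
[ 7.72806823e+00  1.87330760e+00  1.12632685e+01 -9.42450280e-03
 -9.93808070e+01 -7.77276587e+01] [ 0.45219226 -0.09986154  0.55722814]
[ 0.37461222 -0.1286168   0.65069725]
```

View pics/w1.png

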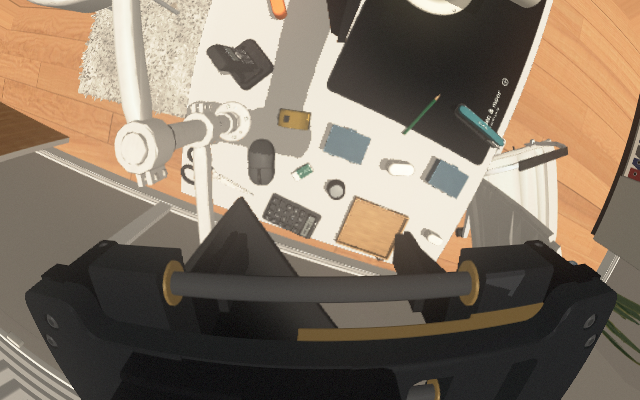

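The wrist view covers the work area: tins at (346,144) and (447,177), earbud at (400,169), tape at (294,119), carton at (371,227), small look-alike at (435,237), loupe at (336,188), eraser at (302,171), mouse at (261,161).

```bash
cat >> h.py <<'E'
def rect(mask,z,m,seed,name='wrist',hull=True):
    n,l=cv2.connectedComponents(mask.astype(np.uint8)); k=l[seed[1],seed[0]]
    if k==0:
        ys,xs=np.nonzero(l); i=np.argmin((xs-seed[0])**2+(ys-seed[1])**2); k=l[ys[i],xs[i]]
    c,_=cv2.findContours((l==k).astype(np.uint8),cv2.RETR_EXTERNAL,cv2.CHAIN_APPROX_NONE)
    c=max(c,key=cv2.contourArea)[:,0]
    P=np.array([hit(name,u,v,z,m)[:2] for u,v in c],np.float32)*1000
    r=cv2.minAreaRect(P); (cx,cy),(w,h),a=r
    if w>h: w,h,a=h,w,a+90   # a: direction of the short side
    a=(a+90)%180-90
    return round(cx,1),round(cy,1),round(w,1),round(h,1),round(a,1),len(c)
E
python3 - <<'E'
from h import *
m=camera_model('wrist'); im=cv2.imread('pics/w1.png'); h=cv2.cvtColor(im,cv2.COLOR_BGR2HSV)
for p in [(346,144),(447,177),(400,169),(294,119),(371,227),(370,185),(436,237)]: print(p,h[p[1],p[0]])
H,S,V=[h[...,i].astype(int) for i in range(3)]
blue=(H>95)&(H<115)&(S>60)&(V>50); 
white=(S<25)&(V>200); yel=(H>15)&(H<32)&(S>130)&(V>60); br=(H>8)&(H<25)&(S>80)
print('tin',rect(blue,.031,m,(346,144)),rect(blue,.031,m,(447,177)))
print('tape',rect(yel,.05,m,(294,119)))
print('carton',rect(br,.012,m,(371,227)))
cv2.imwrite('pics/w1c.png',cv2.resize(im[90:290,240:500],(780,600),interpolation=cv2.INTER_NEAREST))
E
```

```text
(346, 144) [ 92  23 144]
(447, 177) [ 93  22 141]
(400, 169) [ 26   7 254]
(294, 119) [ 19 131 183]
(371, 227) [ 16 112 227]
(370, 185) [ 21  21 243]
(436, 237) [ 24  14 253]Traceback (most recent call last):
  File "<stdin>", line 7, in <module>
  File "h.py", line 17, in rect
    ys,xs=np.nonzero(l); i=np.argmin((xs-seed[0])**2+(ys-seed[1])**2); k=l[ys[i],xs[i]]
                           ~~~~~~~~~^^^^^^^^^^^^^^^^^^^^^^^^^^^^^^^^^
    return _wrapfunc(a, 'argmin', axis=axis, out=out, **kwds)
    return bound(*args, **kwds)
ValueError: attempt to get argmin of an empty sequence
```

Emit:
jog_arm:
  rows:
    - [[-0.015, 0.041, 0.02, 0], [-0.015, 0.041, 0.03, 0], [-0.015, 0.04, 0.04, 0], [0, 0, 0.05, 0], [0, 0, 0.05, 0], [0, 0, 0, 0], [0, 0, 0, 0]]

```text
time_s: 3.12
tcp_pos: [0.4537, 0.0282, 0.3696]
ee_rot: [[-0.94, -0.342, 0.004], [-0.342, 0.94, 0.0], [-0.004, -0.001, -1.0]]
wrist_force: [-0.0, 0.4, 0.7]
gripper_width: 1.001
gripper_force: 0.0
```

```bash
python3 - <<'E'
from h import *
m=camera_model('wrist'); print(m['eye']); rgb=save('wrist','w2.png'); np.savez('w2.npz',**{k:m[k] for k in m})
h=cv2.cvtColor(rgb,cv2.COLOR_RGB2HSV)
def px(name,z,p):
    e=np.array(m['eye']);d=np.array(m['rotation']).T@(np.array([*p,z])-e);d/=np.linalg.norm(d);f=200/np.tan(np.radians(m['fovy'])/2)
    t=np.arccos(d[2]);r=np.hypot(d[0],d[1]);return int(m['cx']+f*t*d[0]/r),int(m['cy']+f*t*d[1]/r)
for n,z,p in [('tinA',.031,(.421,.188)),('tinB',.031,(.434,-.049)),('ear',.041,(.442,.074)),('tape',.056,(.423,-.164)),('carton',.004,(.597,.08))]:
    u,v=px('wrist',z,p); print(n,u,v,h[v,u] if 0<=v<400 and 0<=u<640 else None)
E
```

```text
[ 0.37572622 -0.00052369  0.46278854]
tinA 428 177 [ 92  26 145]
tinB 274 129 [80  8 93]
ear 354 164 [ 27   9 254]
tape 196 98 [ 23 133 249]
carton 320 248 [ 16 115 227]
```

View pics/w2.png

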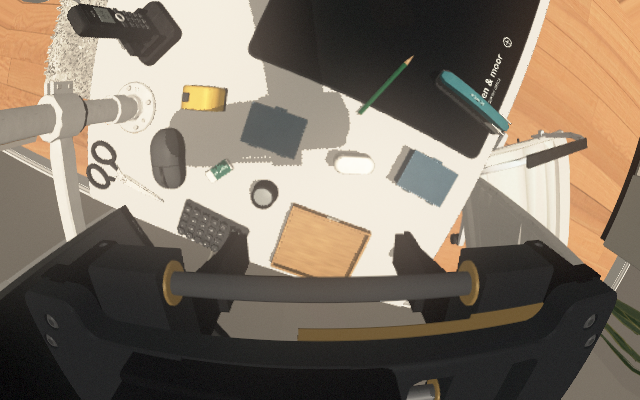

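Picture w2: tins at (274,130) (shaded) and (427,177), earbud at (354,163), tape at (204,98), carton at (320,243).

```bash
cat > meas.py <<'E'
from h import *
d=np.load('w2.npz'); m={k:(d[k] if d[k].ndim else float(d[k])) for k in d}
im=cv2.imread('pics/w2.png').astype(float); b,g,r=im[...,0],im[...,1],im[...,2]
h=cv2.cvtColor(im.astype(np.uint8),cv2.COLOR_BGR2HSV).astype(int);H,S,V=h[...,0],h[...,1],h[...,2]
op=lambda M:cv2.morphologyEx(M.astype(np.uint8),cv2.MORPH_OPEN,np.ones((3,3)))
tin=op((b/(r+1)>1.02)&(V>35)); yel=op((H>15)&(H<35)&(S>100)&(V>60)); br=op((H>8)&(H<25)&(S>70)); wh=op((S<14)&(V>246))
print('A',rect(tin,.031,m,(427,177)));print('B',rect(tin,.031,m,(274,130)))
print('tape',rect(yel,.055,m,(204,98)));print('carton',rect(br,.015,m,(320,243)));print('ear',rect(wh,.041,m,(354,163)))
o=im.copy().astype(np.uint8)
for M,c in((tin,(0,0,255)),(yel,(255,0,0)),(br,(0,255,0)),(wh,(255,0,255))):
    cs,_=cv2.findContours(M,cv2.RETR_EXTERNAL,cv2.CHAIN_APPROX_NONE);cv2.drawContours(o,cs,-1,c,1)
big=cv2.resize(o[60:300,160:480],(800,600),interpolation=cv2.INTER_NEAREST);cv2.imwrite('pics/w2c.png',big)
E
python3 meas.py
```

```text
A (422.6, 187.2, 61.9, 81.7, -7.1, 150)
B (427.6, -48.3, 2.8, 2.8, 18.7, 8)
tape (420.4, -155.3, 33.3, 62.5, 14.5, 130)
carton (595.2, 76.9, 121.4, 134.6, -1.5, 265)
ear (442.9, 74.0, 21.5, 46.6, 20.4, 80)
```

View pics/w2c.png

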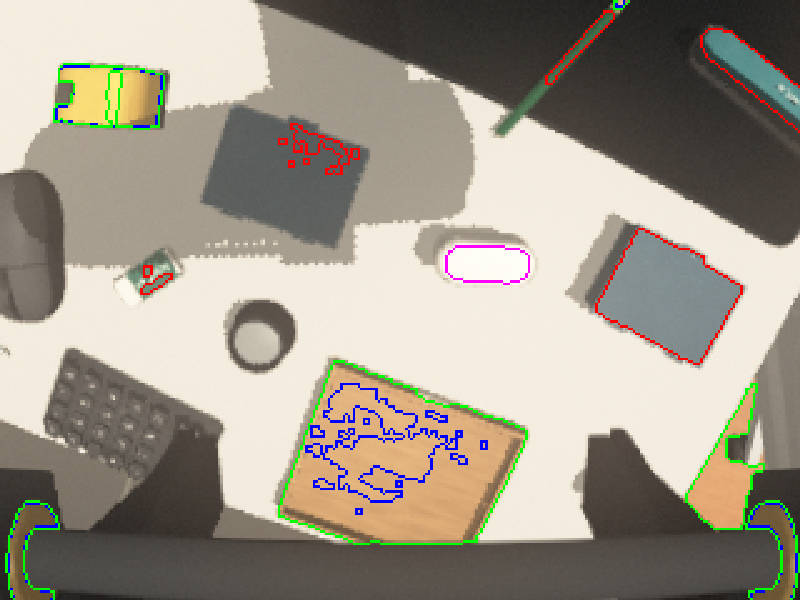

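The crop shows contours good for tin A, the tape and the earbud top; tin B is in shadow, so I take its corners by hand, and the carton's outer corners likewise.

```bash
cat > t.py <<'E'
from h import *
d=np.load('w2.npz'); m={k:(d[k] if d[k].ndim else float(d[k])) for k in d}
c=lambda u,v,z:hit('wrist',u/2.5+160-.3,v/2.5+60-.3,z,m)[:2]*1000
def show(n,pts,z):
    P=[c(u,v,z) for u,v in pts]; print(n,np.round(P,1).tolist(),[round(float(np.linalg.norm(P[i]-P[i-1])),1) for i in range(len(P))],[round(float(np.degrees(np.arctan2(*(P[i]-P[i-1])[::-1]))),1) for i in range(len(P))],np.mean(P,0).round(1))
show('B',[(233,106),(369,149),(335,247),(202,203)],.031)
show('A',[(637,228),(743,288),(699,365),(596,309)],.031)
show('carton',[(279,517),(332,360),(527,432)],.015)
show('inner', [(345,373),(512,440)],.015)
show('loupe',[(260,335)],.032); show('calc',[(70,350),(220,420),(185,480)],.01)
# screen1 corner from w1,w2
e2,d2=ray('wrist',127,206,m)
R=np.array(m['rotation']); m1=dict(m); m1['eye']=[0.37461222,-0.1286168,0.65069725]
e1,d1=ray('wrist',240,197,m1); t=np.linalg.lstsq(np.c_[d1,-d2],e2-e1,rcond=None)[0]; print('scr1 corner',e1+t[0]*d1,e2+t[1]*d2)
e0,d0=ray('scene',347,101); t=np.linalg.lstsq(np.c_[d0,-d2],e2-e0,rcond=None)[0]; print('vs scene bottom',e0+t[0]*d0,e2+t[1]*d2)
E
python3 t.py
```

```text
B [[407.1, -89.9], [405.7, -9.6], [464.6, -9.2], [465.4, -90.1]] [58.3, 80.3, 58.9, 80.9] [179.8, 91.0, 0.3, -89.4] [435.7 -49.7]
A [[393.0, 150.2], [400.8, 230.2], [455.8, 224.4], [446.5, 146.4]] [53.6, 80.4, 55.3, 78.6] [175.9, 84.4, -6.0, -96.8] [424.  187.8]
carton [[653.8, 11.9], [535.1, 11.1], [539.0, 143.1]] [174.4, 118.7, 132.1] [-48.8, -179.6, 88.3] [575.9  55.4]
inner [[540.4, 21.4], [547.4, 136.2]] [115.0, 115.0] [-93.5, 86.5] [543.9  78.8]
loupe [[528.9, -34.4]] [0.0] [0.0] [528.9 -34.4]
calc [[590.6, -155.0], [601.2, -44.8], [653.3, -56.6]] [116.7, 110.7, 53.4] [-122.5, 84.5, -12.8] [615.1 -85.5]
scr1 corner [ 0.58919091 -0.21239979  0.10860897] [ 0.58755643 -0.21313961  0.10807633]
vs scene bottom [ 0.57402737 -0.21028816  0.1267432 ] [ 0.57765312 -0.20319957  0.12465953]
```

```bash
cat >> t.py <<'E'
print('---')
for z in(.1,.12,.14): print(z,hit('scene',90,87,z).round(3),hit('scene',347,101,z).round(3),'w1 edge',hit('wrist',338,328,z,m1).round(3),hit('wrist',290,264,z,m1).round(3),'top z.45',hit('wrist',338,328,.45,m1).round(3))
print('side corner', hit('side',90,370,.45),hit('side',180,45,.45),hit('side',212,200,.12))
E
python3 t.py | sed 1,/---/d
```

```text
0.1 [1.02  0.276 0.1  ] [ 0.604 -0.233  0.1  ] w1 edge [0.826 0.078 0.1  ] [ 0.697 -0.079  0.1  ] top z.45 [ 0.539 -0.053  0.45 ]
0.12 [0.987 0.28  0.12 ] [ 0.581 -0.216  0.12 ] w1 edge [0.81 0.07 0.12] [ 0.685 -0.081  0.12 ] top z.45 [ 0.539 -0.053  0.45 ]
0.14 [0.954 0.284 0.14 ] [ 0.559 -0.199  0.14 ] w1 edge [0.794 0.063 0.14 ] [ 0.673 -0.082  0.14 ] top z.45 [ 0.539 -0.053  0.45 ]
side corner [0.98664846 0.23263649 0.45      ] [ 0.52337513 -0.3108883   0.45      ] [ 0.61185129 -0.18413952  0.12      ]
```

View pics/s1.png

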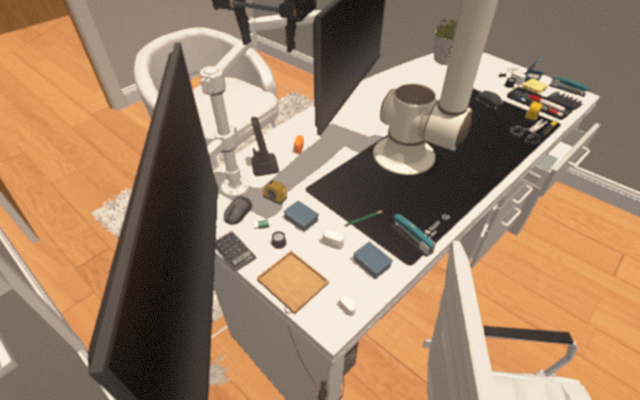

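The side view shows the arm clear and nothing disturbed. Screen 1's lower edge runs about 17 cm from the carton centre. I check the chair before going to tin A.

```bash
cat >> t.py <<'E'
print('+++')
for a,b in [((567,148),(585,142)),((520,165),(528,163)),((497,148),(497,145)),((480,180),(480,180))]:
    ea,da=ray('wrist',*a,m1);eb,db=ray('wrist',*b,m);t=np.linalg.lstsq(np.c_[da,-db],eb-ea,rcond=None)[0];print(a,(ea+t[0]*da).round(3),(eb+t[1]*db).round(3))
    # scene check
E
python3 t.py | sed 1,/+++/d; python3 - <<'E'
from h import *
def tri(a,b):
    e1,d1=ray('scene',*a);e2,d2=ray('side',*b)
    A=np.c_[d1,-d2];t=np.linalg.lstsq(A,e2-e1,rcond=None)[0]
    return (e1+t[0]*d1).round(3),(e2+t[1]*d2).round(3)
print(tri((125,212),(457,248)),tri((125,212),(430,400)),tri((168,358),(575,333)))
E
```

```text
(567, 148) [ 0.176  0.671 -0.156] [ 0.178  0.673 -0.155]
(520, 165) [ 0.31   0.495 -0.149] [ 0.313  0.497 -0.148]
(497, 148) [ 0.186  1.159 -1.338] [ 0.187  1.157 -1.339]
(480, 180) [ 0.378 -0.068  0.555] [ 0.372 -0.061  0.559]
(array([0.424, 0.361, 0.22 ]), array([0.424, 0.368, 0.219])) (array([0.614, 0.344, 0.037]), array([0.62 , 0.47 , 0.031])) (array([0.262, 0.398, 0.014]), array([0.293, 0.626, 0.027]))
```

Emit:
jog_arm:
  rows:
    - [[-0.007, 0.04, 0, 0], [-0.007, 0.04, 0, 0], [-0.007, 0.04, 0, 0], [-0.006, 0.04, 0, 0], [0, 0, 0.02, -0.185], [0, 0, 0.025, -0.185], [0, 0, 0.025, -0.185], [0, 0, 0.025, -0.185], [0, 0, 0.025, -0.185], [0, 0, 0.025, -0.185], [0, 0, 0, 0], [0, 0, 0, 0]]

```text
time_s: 4.68
tcp_pos: [0.4245, 0.1888, 0.2243]
ee_rot: [[-0.114, -0.993, 0.003], [-0.993, 0.114, 0.002], [-0.003, -0.003, -1.0]]
wrist_force: [0.3, 0.2, -0.4]
gripper_width: 0.996
gripper_force: 0.0
```

```bash
cat > look.py <<'E'
from h import *
import sys
s=sense(); m=camera_model('wrist'); rgb=save('wrist',sys.argv[1]); im=rgb.astype(float);r,g,b=[im[...,i] for i in range(3)]
h=cv2.cvtColor(rgb,cv2.COLOR_RGB2HSV).astype(int);H,S,V=h[...,0],h[...,1],h[...,2]
op=lambda M:cv2.morphologyEx(M.astype(np.uint8),cv2.MORPH_OPEN,np.ones((3,3)))
masks=dict(tin=op((b/(r+1)>.95)&(V>25)&(V<200)),tape=op((H>15)&(H<35)&(S>100)&(V>60)),carton=op((H>8)&(H<25)&(S>70)),ear=op((S<14)&(V>246)))
R=np.array(s['ee_rot']);print('tcp',np.round(s['tcp_pos'],4),'yaw_y',np.degrees(np.arctan2(R[1,1],R[0,1])).round(1),'j',np.round(s['joints'],0))
def px(p):
    d=np.array(m['rotation']).T@(np.array(p)-m['eye']);d/=np.linalg.norm(d);f=200/np.tan(np.radians(m['fovy'])/2)
    t=np.arccos(d[2]);r=np.hypot(d[0],d[1]);return int(m['cx']+f*t*d[0]/r),int(m['cy']+f*t*d[1]/r)
def go(x,y):  # world mm to tool shift
    d=R.T@(np.array([x/1000,y/1000,s['tcp_pos'][2]])-s['tcp_pos']); print('tool shift mm',(d*1000).round(1))
E
python3 - a1.png <<'E'
from look import *
u=px((.424,.187,.031));print(u,h[u[1],u[0]]);print(rect(masks['tin'],.031,m,u));
E
```

```text
tcp [0.4245 0.1888 0.2243] yaw_y 173.4 j [ 44.  10. -27.   0. -52. -51.]
(322, 187) [ 95  33 145]
(423.3, 186.9, 64.0, 82.6, -6.5, 286)
```

Emit:
jog_arm:
  rows:
    - [[0.001, 0, 0.045, 0], [0, 0, 0.045, 0], [0, 0, 0.035, 0], [0, 0, 0.016, 0], [0, 0, 0, 0]]

```text
time_s: 5.35
tcp_pos: [0.4236, 0.1874, 0.0813]
ee_rot: [[-0.113, -0.994, -0.0], [-0.994, 0.113, -0.0], [0.0, 0.0, -1.0]]
wrist_force: [-0.7, 0.1, 0.8]
gripper_width: 0.999
gripper_force: 0.0
```

Emit:
jog_arm:
  rows:
    - [[0, 0, 0, 0], [0, 0, 0, 0], [0, 0, 0, 0], [0, 0, 0, 0], [0, 0, 0, 0]]
  claw: 0

```text
time_s: 5.98
tcp_pos: [0.4233, 0.1872, 0.0817]
ee_rot: [[-0.112, -0.994, 0.001], [-0.994, 0.112, 0.0], [-0.001, -0.001, -1.0]]
wrist_force: [-0.6, -0.3, 4.5]
gripper_width: 0.661
gripper_force: 30.0
```

Emit:
jog_arm:
  rows:
    - [[0, 0, -0.01, 0], [0, 0, -0.015, 0], [0, 0, -0.015, 0], [0, 0, 0, 0], [0, 0, 0, 0], [0, 0, 0, 0]]

```text
time_s: 6.72
tcp_pos: [0.4228, 0.1867, 0.1206]
ee_rot: [[-0.112, -0.994, -0.001], [-0.994, 0.112, -0.001], [0.001, 0.001, -1.0]]
wrist_force: [-0.2, 0.6, -1.8]
gripper_width: 0.66
gripper_force: 30.0
```

```bash
python3 - <<'E'
from h import *
for i in range(4): s=sense();print(s['wrist_force'],s['moment'],s['gripper_width'],s['gripper_force'],s['tcp_pos'],s['time_s']); capture('side')
E
```

```text
[-0.22612289  0.60292504 -1.7892978 ] [-0.01319512  0.0994615  -0.02048944] 0.6602083596767605 29.999707639217377 [0.42280162 0.18669136 0.12061849] 6.725
[ 0.13341669 -0.01710342 -1.54710512] [0.01686923 0.10191486 0.02409622] 0.663136481415393 29.999585151672363 [0.4228578  0.18674411 0.12066737] 6.775
[-0.26659183 -0.170117   -1.14651103] [ 0.03044765  0.10728279 -0.06212824] 0.660286000963258 29.999796152114868 [0.4229389  0.18679953 0.12072429] 6.825
[-0.30267871 -0.35295162 -0.44185582] [0.04295511 0.07427434 0.05325421] 0.6620466725743935 29.99979168176651 [0.4229832  0.18686787 0.12078543] 6.875
```

```bash
python3 - <<'E'
from h import *
F=[]
for i in range(14): F.append(sense()['wrist_force']); capture('side')
print(np.mean(F,0),np.std(F,0),np.array(F)[:,2].round(1))
E
```

```text
[ 0.10673237  0.01629609 -1.09470937] [0.57333147 0.55308593 0.46789241] [-0.8 -0.6 -2.2 -1.4 -0.9 -1.3 -1.2 -1.1 -0.8 -0.6 -1.7 -1.3 -0.4 -1. ]
```

Tin A weighs about 0.11 kg, so it is the light one. I set it back and go to tin B.

Emit:
jog_arm:
  rows:
    - [[0, 0, 0.015, 0], [0, 0, 0.014, 0], [0, 0, 0.007, 0], [0, 0, 0.003, 0], [0, 0, 0, 0]]

```text
time_s: 8.25
tcp_pos: [0.4233, 0.1871, 0.0824]
ee_rot: [[-0.112, -0.994, 0.0], [-0.994, 0.112, 0.0], [-0.0, -0.0, -1.0]]
wrist_force: [-0.3, 0.6, -0.7]
gripper_width: 0.66
gripper_force: 30.0
```

Emit:
jog_arm:
  rows:
    - [[0, 0, 0, 0], [0, 0, 0, 0], [0, 0, 0, 0], [0, 0, 0, 0]]
  claw: 1

```text
time_s: 8.75
tcp_pos: [0.4232, 0.1871, 0.0824]
ee_rot: [[-0.112, -0.994, 0.0], [-0.994, 0.112, 0.0], [-0.0, -0.0, -1.0]]
wrist_force: [0.4, -0.1, -0.5]
gripper_width: 0.974
gripper_force: 0.0
```

Emit:
jog_arm:
  rows:
    - [[0, 0, -0.03, 0], [0, 0, -0.045, 0], [0, 0, -0.04, 0], [0.0565, -0.0135, -0.01, 0.037], [0.0565, -0.0135, 0, 0.037], [0.0565, -0.0135, 0, 0.03], [0.058, -0.005, 0, 0.01], [0.008, 0, 0, 0], [0, 0, 0, 0], [0, 0, 0, 0]]

```text
time_s: 10.0
tcp_pos: [0.4291, -0.0511, 0.2074]
ee_rot: [[-0.223, -0.975, 0.001], [-0.975, 0.223, 0.0], [-0.0, -0.0, -1.0]]
wrist_force: [0.6, -0.1, -0.4]
gripper_width: 0.995
gripper_force: 0.0
```

```bash
python3 - b1.png <<'E'
from look import *
u=px((.436,-.05,.031));print(u,h[u[1],u[0]],h[u[1]+70,u[0]]);print('B',rect(masks['tin'],.031,m,u))
u=px((.422,.187,.031));print(u)
if 0<u[0]<640 and 0<u[1]<400:print('A',rect(masks['tin'],.031,m,u))
E
```

```text
tcp [ 0.4291 -0.0511  0.2074] yaw_y 167.1 j [ 15.   8. -32.   0. -49. -28.]
(314, 197) [90 14 88] [ 17  37 195]
B (434.7, -51.0, 64.3, 83.9, -0.3, 291)
(368, 367)
A (383.7, 232.3, 5.4, 11.6, 44.3, 14)
```

Emit:
jog_arm:
  rows:
    - [[-0.0015, -0.0065, 0.03, 0], [0, 0, 0.04, -0.11], [0, 0, 0.03, -0.11], [0, 0, 0.02, 0], [0, 0, 0.005, 0], [0, 0, 0, 0]]

```text
time_s: 10.8
tcp_pos: [0.4358, -0.0514, 0.0824]
ee_rot: [[-0.004, -1.0, 0.0], [-1.0, 0.004, -0.0], [0.0, -0.0, -1.0]]
wrist_force: [0.5, 0.3, 1.0]
gripper_width: 0.997
gripper_force: 0.0
```

Emit:
jog_arm:
  rows:
    - [[0, 0, 0, 0], [0, 0, 0, 0], [0, 0, 0, 0], [0, 0, 0, 0]]
  claw: 0

```text
time_s: 11.3
tcp_pos: [0.4353, -0.0521, 0.0825]
ee_rot: [[-0.006, -1.0, 0.0], [-1.0, 0.006, 0.0], [-0.0, -0.0, -1.0]]
wrist_force: [-0.8, 0.4, 3.0]
gripper_width: 0.663
gripper_force: 30.0
```

Emit:
jog_arm:
  rows:
    - [[0, 0, -0.01, 0], [0, 0, -0.02, 0], [0, 0, -0.03, 0], [0, 0, -0.03, 0], [0, 0, -0.03, 0], [0, 0, 0, 0], [0, 0, 0, 0]]

```text
time_s: 12.18
tcp_pos: [0.4341, -0.0522, 0.2011]
ee_rot: [[-0.007, -1.0, -0.003], [-1.0, 0.007, 0.0], [-0.0, 0.003, -1.0]]
wrist_force: [-0.8, -0.4, -4.8]
gripper_width: 0.661
gripper_force: 30.0
```

```bash
python3 - <<'E'
from h import *
F=[]
for i in range(8): s=sense();F.append(s['wrist_force']); capture('side')
print(np.mean(F,0),s['gripper_width'],s['tcp_pos'])
E
```

```text
[-0.16248251 -0.15809767 -4.53335052] 0.6597937967340942 [ 0.43516326 -0.05209453  0.20160816]
```

Tin B weighs about 0.46 kg, so it is the heavy one. I move to where the camera sees the carton.

Emit:
jog_arm:
  rows:
    - [[-0.0445, -0.023, -0.008, 0], [-0.0445, -0.023, -0.008, 0], [-0.0445, -0.023, -0.008, 0], [-0.0445, -0.023, -0.008, 0], [-0.0445, -0.023, -0.008, 0], [0, 0, 0, 0], [0, 0, 0, 0], [0, 0, 0, 0]]

```text
time_s: 13.58
tcp_pos: [0.551, 0.1687, 0.2417]
ee_rot: [[-0.007, -1.0, -0.001], [-1.0, 0.007, -0.001], [0.001, 0.001, -1.0]]
wrist_force: [0.5, -1.7, -3.9]
gripper_width: 0.658
gripper_force: 30.0
```

```bash
python3 - c1.png <<'E'
from look import *
u=px((.597,.078,.004));print(u,h[u[1],u[0]]);print('carton',rect(masks['carton'],.015,m,u))
e=px((.443,.074,.041));print(e,'ear',rect(masks['ear'],.041,m,e))
o=cv2.imread('pics/c1.png');cs,_=cv2.findContours(masks['carton'],cv2.RETR_EXTERNAL,cv2.CHAIN_APPROX_NONE);c=max(cs,key=cv2.contourArea)
q=cv2.approxPolyDP(cv2.convexHull(c),6,True)[:,0];print(q.tolist())
P=np.array([hit('wrist',*p,.015,m)[:2]*1000 for p in q]);print(P.round(1).tolist())
print(hit('scene',205,180,.015),)
E
```

```text
tcp [0.551  0.1687 0.2417] yaw_y 179.6 j [ 33.  20. -11.  -0. -60. -34.]
(276, 96) [ 15 115 140]
carton (596.9, 77.0, 116.1, 133.5, -1.5, 462)
(431, 94) ear (449.6, 63.3, 12.5, 19.9, 0.6, 60)
[[332, 34], [330, 159], [224, 159], [223, 37]]
[[538.6, 13.2], [541.2, 144.4], [655.7, 142.1], [652.0, 10.1]]
[0.63083871 0.15246478 0.015     ]
```

View pics/c1.png

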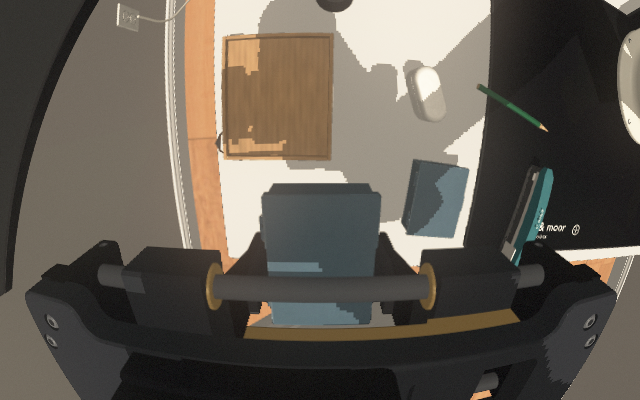

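Picture c1: the carton is clear at (277,97), the held tin sits level in the fingers, and tin A and the earbud are undisturbed at (435,198) and (427,94). Carton centre is (596.9, 77.0) mm, yaw −1.5°, measured 116×133.5 mm against 116×134 expected.

Emit:
jog_arm:
  rows:
    - [[0.03, -0.0175, 0, 0.019], [0.037, -0.0215, 0, 0], [0.037, -0.021, 0.02, 0], [0.0085, -0.005, 0.04, 0], [0, 0, 0.035, 0], [0, 0, 0.03, 0], [0, 0, 0, 0], [0, 0, 0, 0]]

```text
time_s: 14.62
tcp_pos: [0.6154, 0.0558, 0.1188]
ee_rot: [[-0.025, -1.0, 0.003], [-1.0, 0.025, 0.0], [-0.0, -0.003, -1.0]]
wrist_force: [0.4, 0.3, -3.9]
gripper_width: 0.658
gripper_force: 30.0
```

Emit:
jog_arm:
  rows:
    - [[0, 0, 0.01, 0], [0, 0, 0.01, 0], [0, 0, 0.007, 0], [0, 0, 0.003, 0], [0, 0, 0.0015, 0], [0, 0, 0, 0], [0, 0, 0, 0]]

```text
time_s: 15.5
tcp_pos: [0.6143, 0.0559, 0.0866]
ee_rot: [[-0.025, -1.0, 0.0], [-1.0, 0.025, -0.0], [0.0, -0.0, -1.0]]
wrist_force: [-4.7, -0.6, 4.5]
gripper_width: 0.66
gripper_force: 30.0
```

Emit:
jog_arm:
  rows:
    - [[0, 0.0025, 0, 0], [0, 0, 0.0005, 0], [0, 0, 0, 0], [0, 0, 0, 0]]

```text
time_s: 16.0
tcp_pos: [0.6137, 0.0562, 0.0866]
ee_rot: [[-0.024, -1.0, 0.004], [-1.0, 0.024, 0.001], [-0.001, -0.004, -1.0]]
wrist_force: [1.1, -2.1, 5.3]
gripper_width: 0.66
gripper_force: 30.0
```

Emit:
jog_arm:
  rows:
    - [[0, 0, 0, 0], [0, 0, 0, 0], [0, 0, 0, 0], [0, 0, 0, 0]]
  claw: 1

```text
time_s: 16.5
tcp_pos: [0.6115, 0.0562, 0.0851]
ee_rot: [[-0.025, -1.0, -0.001], [-1.0, 0.025, 0.0], [-0.0, 0.001, -1.0]]
wrist_force: [0.5, -1.0, -0.1]
gripper_width: 0.978
gripper_force: 0.1
```

Emit:
jog_arm:
  rows:
    - [[0, 0, -0.015, 0], [0, 0, -0.03, 0], [0, 0, -0.035, 0], [-0.0035, 0.043, -0.035, 0], [-0.0035, 0.043, 0, 0], [-0.0035, 0.043, 0, 0], [-0.0035, 0.0425, 0, 0], [0, 0, 0, -0.185], [0, 0, 0, -0.185], [0, 0, 0, 0], [0, 0, 0, 0]]

```text
time_s: 17.88
tcp_pos: [0.441, 0.0744, 0.2006]
ee_rot: [[0.336, -0.942, 0.001], [-0.942, -0.336, 0.0], [-0.0, -0.001, -1.0]]
wrist_force: [-0.3, 0.5, 0.6]
gripper_width: 0.996
gripper_force: 0.0
```

```bash
python3 - e1.png <<'E'
from look import *
u=px((.443,.074,.041));print(u,h[u[1],u[0]],h[u[1]+45,u[0]],h[u[1],u[0]+60])
for s_,v_ in((14,246),(18,235),(22,215)):
    M=op((S<s_)&(V>v_)); print('ear',rect(M,.041,m,u),rect(M,.03,m,u))
t=px((.616,.056,.035));print('tin px',t)
c=px((.435,-.05,0));print(c)
E
```

```text
tcp [0.441  0.0744 0.2006] yaw_y -160.4 j [ 31.  10. -31.   0. -49. -11.]
(319, 200) [ 24   5 254] [ 21  21 243] [ 19  33 161]
ear (443.0, 75.9, 20.2, 44.6, 19.6, 124) (441.8, 79.4, 21.1, 46.5, 19.6, 124)
ear (442.4, 76.3, 21.1, 45.5, 19.6, 129) (441.2, 79.8, 22.0, 47.5, 19.6, 129)
ear (442.4, 76.3, 21.1, 45.5, 19.6, 129) (441.2, 79.8, 22.0, 47.5, 19.6, 129)
tin px (148, 120)
(371, 70)
```

Emit:
jog_arm:
  rows:
    - [[0, -0.0015, 0.04, 0], [0, 0, 0.04, 0], [0, 0, 0.028, 0], [0, 0, 0.01, 0], [0, 0, 0, 0]]

```text
time_s: 18.55
tcp_pos: [0.4424, 0.0748, 0.0821]
ee_rot: [[0.338, -0.941, -0.001], [-0.941, -0.338, -0.001], [0.0, 0.001, -1.0]]
wrist_force: [-0.5, 0.0, 0.3]
gripper_width: 0.999
gripper_force: 0.0
```

Emit:
jog_arm:
  rows:
    - [[0, 0, 0, 0], [0, 0, 0, 0], [0, 0, 0, 0], [0, 0, 0, 0], [0, 0, 0, 0], [0, 0, 0, 0]]
  claw: 0

```text
time_s: 19.3
tcp_pos: [0.4422, 0.0748, 0.0823]
ee_rot: [[0.338, -0.941, -0.0], [-0.941, -0.338, -0.0], [0.0, 0.0, -1.0]]
wrist_force: [-0.4, -0.4, -1.0]
gripper_width: 0.398
gripper_force: 0.0
```

Emit:
jog_arm:
  rows:
    - [[0, 0, 0, 0], [0, 0, 0, 0], [-0.007, 0, 0, 0], [0, 0, 0, 0]]
  claw: 0.6

```text
time_s: 19.8
tcp_pos: [0.4398, 0.0819, 0.0823]
ee_rot: [[0.339, -0.941, 0.0], [-0.941, -0.339, 0.0], [-0.0, -0.0, -1.0]]
wrist_force: [0.3, 0.5, 0.7]
gripper_width: 0.595
gripper_force: 0.0
```

Emit:
jog_arm:
  rows:
    - [[0, 0, 0, 0], [0, 0, 0, 0], [0, 0, 0, 0], [0, 0, 0, 0], [0, 0, 0, 0], [0, 0, 0, 0]]
  claw: 0

```text
time_s: 20.55
tcp_pos: [0.4399, 0.0814, 0.0822]
ee_rot: [[0.338, -0.941, -0.0], [-0.941, -0.338, -0.0], [0.0, 0.0, -1.0]]
wrist_force: [0.8, -0.8, 0.5]
gripper_width: 0.294
gripper_force: 29.8
```

Emit:
jog_arm:
  rows:
    - [[0, 0, -0.01, 0], [0, 0, -0.03, 0], [0, 0, -0.04, 0], [0.0135, -0.038, -0.04, 0], [0.0135, -0.038, 0, 0], [0, 0, 0, -0.1715], [0, 0, 0, -0.1715], [0, 0, 0, -0.1715], [0, 0, 0, -0.1715], [0, 0, 0, -0.1715], [0, 0, 0, -0.1715], [0, 0, 0, -0.1715], [0, 0, 0, 0], [0, 0, 0, 0], [0, 0, 0, 0]]

```text
time_s: 22.42
tcp_pos: [0.5205, 0.0817, 0.2024]
ee_rot: [[1.0, -0.027, 0.0], [-0.027, -1.0, 0.0], [0.0, -0.0, -1.0]]
wrist_force: [-0.4, 0.2, -1.0]
gripper_width: 0.293
gripper_force: 29.8
```

```bash
python3 - d1.png <<'E'
from look import *
t=px((.614,.056,.035));print('tin px',t,h[t[1],t[0]])
for k in (.95,.85): print('tin',rect(op((b/(r+1)>k)&(V>25)&(V<200)),.035,m,t))
c=px((.57,.12,.004));print(c,h[c[1],c[0]]); M=op((H>8)&(H<25)&(S>60)|((b/(r+1)>.9)&(V<200))); print('carton?',rect(masks['carton'],.015,m,c))
E
```

```text
tcp [0.5205 0.0817 0.2024] yaw_y -91.5 j [ 27.  18. -21.  -0. -52.  62.]
tin px (348, 90) [ 94  33 130]
tin (614.1, 57.9, 63.8, 81.8, -0.9, 333)
tin (614.1, 57.9, 63.8, 82.1, -0.9, 332)
(278, 140) [ 16 113 223]
carton? (597.1, 77.2, 115.8, 133.9, -1.5, 743)
```

Emit:
jog_arm:
  rows:
    - [[0.0232, -0.0225, 0, 0], [0.0232, -0.0225, 0.02, 0], [0, 0, 0.035, 0], [0, 0, 0.03, 0], [0, 0, 0, 0], [0, 0, 0, 0]]

```text
time_s: 23.22
tcp_pos: [0.5689, 0.1258, 0.1184]
ee_rot: [[1.0, -0.025, 0.002], [-0.025, -1.0, 0.0], [0.002, -0.001, -1.0]]
wrist_force: [-0.0, 0.3, -1.4]
gripper_width: 0.297
gripper_force: 29.8
```

Emit:
jog_arm:
  rows:
    - [[-0.0005, 0, 0.012, 0], [0, 0, 0.01, 0], [0, 0, 0.006, 0], [0, 0, 0.003, 0], [0, 0, 0.001, 0], [0, 0, 0, 0], [0, 0, 0, 0]]

```text
time_s: 24.1
tcp_pos: [0.5673, 0.1254, 0.0863]
ee_rot: [[1.0, -0.025, -0.0], [-0.025, -1.0, -0.0], [-0.0, 0.0, -1.0]]
wrist_force: [-3.2, -0.3, 5.7]
gripper_width: 0.299
gripper_force: 29.8
```

Emit:
jog_arm:
  rows:
    - [[0, 0, 0, 0], [0, 0, 0, 0], [0, 0, 0, 0]]
  claw: 0.45

```text
time_s: 24.48
tcp_pos: [0.5677, 0.1255, 0.0852]
ee_rot: [[1.0, -0.025, 0.0], [-0.025, -1.0, -0.0], [0.0, 0.0, -1.0]]
wrist_force: [-0.2, 0.0, 1.8]
gripper_width: 0.44
gripper_force: 0.3
```

Emit:
jog_arm:
  rows:
    - [[0, 0, -0.015, 0], [0, 0, -0.03, 0], [0, 0, -0.015, 0], [-0.003, 0, 0, 0]]

```text
time_s: 24.98
tcp_pos: [0.5652, 0.126, 0.1468]
ee_rot: [[1.0, -0.025, 0.003], [-0.025, -1.0, 0.002], [0.003, -0.002, -1.0]]
wrist_force: [-0.1, 0.0, 0.5]
gripper_width: 0.452
gripper_force: 0.0
```

Emit:
jog_arm:
  rows:
    - [[-0.001, 0.033, 0, 0], [-0.001, 0.033, 0, 0], [0, 0, 0, 0], [0, 0, 0.03, 0], [0, 0, 0.027, 0], [0, 0, 0, 0], [0, 0, 0, 0]]
  claw: 0

```text
time_s: 25.85
tcp_pos: [0.5614, 0.0602, 0.0887]
ee_rot: [[1.0, -0.024, 0.001], [-0.024, -1.0, 0.0], [0.001, -0.0, -1.0]]
wrist_force: [0.4, 1.3, 0.5]
gripper_width: 0.006
gripper_force: 0.0
```

Emit:
jog_arm:
  rows:
    - [[0.004, 0, 0, 0], [0.003, 0, 0, 0], [0.003, 0, 0, 0], [0.002, 0, 0, 0], [0, 0, 0, 0]]

```text
time_s: 26.48
tcp_pos: [0.573, 0.0593, 0.0883]
ee_rot: [[1.0, -0.025, 0.0], [-0.025, -1.0, 0.0], [0.0, -0.0, -1.0]]
wrist_force: [0.2, 0.4, 0.5]
gripper_width: 0.006
gripper_force: 0.0
```

Emit:
jog_arm:
  rows:
    - [[0.001, 0, 0, 0], [0.001, 0, 0, 0], [0.001, 0, 0, 0], [0.001, 0, 0, 0], [0, 0, 0, 0]]

```text
time_s: 27.1
tcp_pos: [0.5768, 0.0592, 0.0881]
ee_rot: [[1.0, -0.025, -0.0], [-0.025, -1.0, -0.0], [-0.0, 0.0, -1.0]]
wrist_force: [-2.0, -1.2, 0.5]
gripper_width: 0.003
gripper_force: 1.3
```

Emit:
jog_arm:
  rows:
    - [[0.001, 0, 0, 0], [0.001, 0, 0, 0], [0, 0, 0, 0]]

```text
time_s: 27.48
tcp_pos: [0.5791, 0.0592, 0.0882]
ee_rot: [[1.0, -0.025, 0.0], [-0.025, -1.0, 0.0], [0.0, -0.0, -1.0]]
wrist_force: [-2.2, -0.6, 0.4]
gripper_width: 0.008
gripper_force: 0.9
```

Emit:
jog_arm:
  rows:
    - [[-0.01, 0, 0, 0], [0, 0, -0.03, 0], [-0.03, 0, -0.05, 0], [-0.03, 0.01, -0.05, 0], [0, 0, 0, 0], [0, 0, 0, 0]]
  claw: 1

```text
time_s: 28.22
tcp_pos: [0.5086, 0.0511, 0.2185]
ee_rot: [[1.0, -0.025, 0.002], [-0.025, -1.0, 0.001], [0.002, -0.001, -1.0]]
wrist_force: [-0.0, -0.5, -0.5]
gripper_width: 0.603
gripper_force: 0.0
```

```bash
python3 - d2.png <<'E'
from look import *
t=px((.616,.058,.035));print('tin px',t); print('tin',rect(masks['tin'],.035,m,t)); 
c=px((.56,.05,.004));print(c,h[c[1],c[0]])
e=px((.575,.125,.045));print('ear',e,h[e[1],e[0]],rect(masks['ear'],.045,m,e),rect(op((S<40)&(V>150)),.045,m,e))
E
```

```text
tcp [0.5086 0.0511 0.2185] yaw_y -91.4 j [ 24.  15. -22.  -0. -53.  65.]
tin px (309, 76)
tin (619.7, 57.9, 63.6, 81.7, -1.3, 315)
(320, 135) [ 16 117 223]
ear (234, 126) [ 26   7 254] (575.6, 125.2, 21.4, 48.3, 86.0, 128) (485.4, -197.2, 335.2, 929.9, -15.0, 2527)
```

```bash
python3 - <<'E'
from h import *
e1=None
for a in [(405,220),(424,120),(444,20)]:
    best=None
    for t in np.linspace(-.3,1.3,400):
        b=(408-33*t,120-120*t)
        o1,d1=ray('scene',*a);o2,d2=ray('side',*b);k=np.linalg.lstsq(np.c_[d1,-d2],o2-o1,rcond=None)[0]
        p,q=o1+k[0]*d1,o2+k[1]*d2;g=np.linalg.norm(p-q)
        if best is None or g<best[0]:best=(g,((p+q)/2).round(3),b)
    print(a,best)
d=np.load('w2.npz'); m={k:(d[k] if d[k].ndim else float(d[k])) for k in d}
print('phone corner',hit('wrist',180,45,0.02,m),hit('wrist',150,25,.1,m),'pillar',hit('wrist',135,108,0,m),hit('wrist',65,115,.38,m))
m2=camera_model('wrist');print('cam offset',np.array(sense()['ee_rot']).T@(m2['eye']-sense()['tcp_pos']))
E
```

```text
(405, 220) (np.float64(0.00045358983847499377), array([0.117, 0.025, 0.277]), (np.float64(401.6233082706767), np.float64(96.81203007518798)))
(424, 120) (np.float64(0.00013516117517180386), array([ 0.154, -0.018,  0.421]), (np.float64(386.5375939849624), np.float64(41.954887218045116)))
(444, 20) (np.float64(0.00017866581518950026), array([ 0.184, -0.055,  0.543]), (np.float64(371.0548872180451), np.float64(-14.345864661654105)))
phone corner [ 0.35607411 -0.23187205  0.02      ] [ 0.34249948 -0.24433459  0.1       ] pillar [ 4.73890920e-01 -2.94905554e-01 -5.55111512e-17] [ 0.4027595  -0.08382668  0.38      ]
cam offset [ 0.08365357  0.00028718 -0.0935016 ]
```

Emit:
jog_arm:
  rows:
    - [[0, 0, 0, 0.185], [0, 0, 0, 0.185], [0, 0, 0, 0.185], [0, 0, 0, 0.185], [0, 0, 0, 0.185], [0, 0, 0, 0.185], [0, 0, 0, 0.185], [0, 0, 0, 0.185], [0, 0, 0, 0.185], [0, 0, 0, 0.185], [0, 0, 0, 0.185], [0, 0, 0, 0.185], [0, 0, 0, 0.185], [0, 0, 0, 0.185], [0, 0, 0, 0.185], [0, 0, 0, 0.185], [0, 0, 0, 0.185], [0, 0, 0, 0.185], [0, 0, 0, 0.185], [0, 0, 0, 0.185]]

```text
time_s: 30.78
tcp_pos: [0.5088, 0.051, 0.2163]
ee_rot: [[-0.831, 0.556, -0.003], [0.556, 0.831, -0.001], [0.002, -0.003, -1.0]]
wrist_force: [0.4, -0.0, -0.7]
gripper_width: 0.996
gripper_force: 0.0
```

```bash
python3 - <<'E'
from h import *
s=sense();R=np.array(s['ee_rot']);print(s['joints'].round(1) if hasattr(s['joints'],'round') else s['joints'],np.degrees(np.arctan2(R[1,1],R[0,1])),s['tcp_pos'])
d=R.T@(np.array([.421,-.158,.2185])-s['tcp_pos']);print(d)
E
```

```text
[  23.9   15.3  -21.5   -0.   -53.4 -147.7] 56.19519456346519 [0.50876748 0.05099826 0.21625347]
[-0.04334704 -0.22250073 -0.00170642]
```

Emit:
jog_arm:
  rows:
    - [[-0.011, -0.0555, 0, 0], [-0.011, -0.0555, 0, 0], [-0.011, -0.0555, 0, 0], [-0.0105, -0.0555, 0, 0], [0, 0, 0, 0.182], [0, 0, 0, 0.182], [0, 0, 0, 0.182], [0, 0, 0, 0.182], [0, 0, 0, 0], [0, 0, 0, 0], [0, 0, 0, 0]]

```text
time_s: 32.15
tcp_pos: [0.4227, -0.1582, 0.2179]
ee_rot: [[-0.258, 0.966, -0.001], [0.966, 0.258, 0.0], [0.0, -0.001, -1.0]]
wrist_force: [-0.1, 0.6, 0.1]
gripper_width: 1.001
gripper_force: 0.0
```

```bash
python3 - t1.png <<'E'
from look import *
u=px((.421,-.158,.056));print(u,h[u[1],u[0]])
for a in (100,140): print('yel',rect(op((H>15)&(H<35)&(S>a)&(V>60)),.056,m,u))
# everything not desk (yellow or dark) around
M=op(((H>15)&(H<35)&(S>100))|(V<75)); print('all',rect(M,.056,m,u))
n,l=cv2.connectedComponents(masks['tape']);k=l[u[1],u[0]];ys,xs=np.nonzero(l==k);print(xs.min(),xs.max(),ys.min(),ys.max())
E
```

```text
tcp [ 0.4227 -0.1582  0.2179] yaw_y 14.9 j [   0.    9.  -29.   -0.  -51. -165.]
(318, 198) [ 19 142 174]
yel (421.0, -157.9, 33.4, 58.5, 11.7, 209)
yel (420.8, -164.2, 27.1, 28.1, -0.5, 187)
all (421.0, -157.9, 33.4, 58.5, 11.7, 210)
299 338 166 230
```

Emit:
jog_arm:
  rows:
    - [[0.001, -0.0015, 0.035, 0.033], [0, 0, 0.04, 0], [0, 0, 0.03, 0], [0, 0, 0.0095, 0], [0, 0, 0, 0]]

```text
time_s: 32.83
tcp_pos: [0.4212, -0.1577, 0.1038]
ee_rot: [[-0.225, 0.974, -0.0], [0.974, 0.225, -0.0], [-0.0, -0.0, -1.0]]
wrist_force: [0.1, 0.5, -0.4]
gripper_width: 0.998
gripper_force: 0.0
```

Emit:
jog_arm:
  rows:
    - [[0, 0, 0, 0], [0, 0, 0, 0], [0, 0, 0, 0], [0, 0, 0, 0], [0, 0, 0, 0], [0, 0, 0, 0], [0, 0, 0, 0]]
  claw: 0

```text
time_s: 33.7
tcp_pos: [0.4209, -0.1577, 0.1037]
ee_rot: [[-0.224, 0.975, -0.0], [0.975, 0.224, -0.0], [-0.0, -0.0, -1.0]]
wrist_force: [-0.3, 0.0, 0.6]
gripper_width: 0.387
gripper_force: 29.7
```

Emit:
jog_arm:
  rows:
    - [[0, 0, -0.01, 0], [0, 0, -0.03, 0], [0, 0, -0.04, 0], [0, 0, -0.04, 0], [0, 0, 0, -0.1805], [0, 0, 0, -0.1805], [0, 0, 0, -0.1805], [0, 0, 0, -0.1805], [0.0128, 0.0518, 0, 0], [0.0128, 0.0518, 0, 0], [0.0128, 0.0518, 0, 0], [0.0128, 0.0518, 0, 0], [0, 0, 0, -0.1805], [0, 0, 0, -0.1805], [0, 0, 0, -0.1805], [0, 0, 0, -0.1805], [0, 0, 0, -0.1805], [0, 0, 0, -0.1805]]

```text
time_s: 35.95
tcp_pos: [0.4997, 0.0404, 0.224]
ee_rot: [[-0.893, -0.449, -0.001], [-0.449, 0.893, 0.0], [0.001, 0.0, -1.0]]
wrist_force: [0.0, -0.2, -1.5]
gripper_width: 0.39
gripper_force: 29.7
```

Emit:
jog_arm:
  rows:
    - [[0, 0, 0, -0.1805], [0, 0, 0, -0.1805], [0, 0, 0, -0.1805], [0, 0, 0, -0.1805], [0, 0, 0, -0.1805], [0, 0, 0, -0.1805], [0, 0, 0, 0], [0, 0, 0, 0], [0, 0, 0, 0]]

```text
time_s: 37.08
tcp_pos: [0.5001, 0.0405, 0.2238]
ee_rot: [[-0.029, -1.0, -0.0], [-1.0, 0.029, 0.0], [-0.0, 0.0, -1.0]]
wrist_force: [0.7, 0.3, -1.5]
gripper_width: 0.391
gripper_force: 29.7
```

```bash
python3 - p1.png <<'E'
from look import *
c,sn=np.cos(np.radians(-1.5)),np.sin(np.radians(-1.5)); lx,ly=-33.5,-22
X,Y=596.9+c*lx-sn*ly,77+sn*lx+c*ly; print(X,Y,s['wrist_force'],s['gripper_width']); go(X,Y)
E
```

```text
tcp [0.5001 0.0405 0.2238] yaw_y 178.3 j [ 23.  14. -22.  -0. -54. -25.]
562.8355867505455 55.88446661885149 [ 0.65858142  0.27819272 -1.46870066] 0.3906364710275087
tool shift mm [-17.2 -62.3  -0. ]
```

Emit:
jog_arm:
  rows:
    - [[-0.0085, -0.031, 0, 0], [-0.0087, -0.0313, 0.01, 0], [0, 0, 0.03, 0], [0, 0, 0.03, 0], [0, 0, 0.012, 0], [0, 0, 0, 0], [0, 0, 0, 0]]

```text
time_s: 38.0
tcp_pos: [0.5638, 0.0563, 0.1431]
ee_rot: [[-0.027, -1.0, 0.003], [-1.0, 0.027, 0.001], [-0.001, -0.003, -1.0]]
wrist_force: [0.7, 0.3, -1.0]
gripper_width: 0.385
gripper_force: 29.7
```

Emit:
jog_arm:
  rows:
    - [[0, 0, 0.012, 0], [0, 0, 0.01, 0], [0, 0, 0.007, 0], [0, 0, 0.0035, 0], [0, 0, 0.001, 0], [0, 0, 0, 0], [0, 0, 0, 0]]

```text
time_s: 38.88
tcp_pos: [0.5631, 0.0561, 0.1085]
ee_rot: [[-0.027, -1.0, 0.001], [-1.0, 0.027, 0.0], [-0.0, -0.001, -1.0]]
wrist_force: [-0.5, 0.0, -1.9]
gripper_width: 0.39
gripper_force: 29.7
```

Emit:
jog_arm:
  rows:
    - [[0, 0, 0.0007, 0], [0, 0, 0.0006, 0], [0, 0, 0, 0], [0, 0, 0, 0]]

```text
time_s: 39.38
tcp_pos: [0.5631, 0.056, 0.1077]
ee_rot: [[-0.027, -1.0, 0.001], [-1.0, 0.027, -0.0], [-0.0, -0.001, -1.0]]
wrist_force: [-1.7, -0.9, 5.4]
gripper_width: 0.384
gripper_force: 29.7
```

Emit:
jog_arm:
  rows:
    - [[0, 0, -0.001, 0], [0, 0, 0, 0], [0, 0, 0, 0], [0, 0, 0, 0]]
  claw: 0.6

```text
time_s: 39.88
tcp_pos: [0.5629, 0.056, 0.1077]
ee_rot: [[-0.028, -1.0, -0.0], [-1.0, 0.028, -0.0], [0.0, 0.0, -1.0]]
wrist_force: [-0.1, -0.4, 0.4]
gripper_width: 0.594
gripper_force: 0.0
```

Emit:
jog_arm:
  rows:
    - [[0, 0, -0.015, 0], [0, 0, -0.03, 0], [0, 0, -0.045, 0], [-0.04, 0, -0.045, 0], [-0.045, 0, 0, 0], [0, 0, 0, 0], [0, 0, 0, 0]]

```text
time_s: 40.75
tcp_pos: [0.5649, 0.1407, 0.2432]
ee_rot: [[-0.027, -1.0, -0.0], [-1.0, 0.027, -0.0], [0.0, 0.0, -1.0]]
wrist_force: [0.8, 0.1, -1.1]
gripper_width: 0.6
gripper_force: 0.0
```

```bash
python3 - f1.png <<'E'
from look import *
print(s['wrist_force'],s['time_s'])
for n,k,p,z in [('tin','tin',(.617,.057),.035),('tape','tape',(.563,.056),.058),('ear','ear',(.575,.125),.044),('carton','carton',(.56,.1),.015),('A','tin',(.423,.187),.031)]:
    u=px((*p,z)); print(n,u,rect(masks[k],z,m,u) if 0<u[0]<640 and 0<u[1]<400 else None)
E
```

```text
tcp [0.5649 0.1407 0.2432] yaw_y 178.4 j [ 30.  20. -10.   0. -60. -31.]
[ 0.77407824  0.05849931 -1.09735457] 40.75
tin (264, 104) (618.8, 56.0, 62.3, 78.3, -2.0, 305)
tape (320, 100) (563.1, 66.1, 41.1, 62.4, -5.9, 234)
ear (310, 173) (579.1, 125.3, 21.0, 41.0, 88.2, 110)
carton (324, 143) (596.9, 77.3, 115.7, 133.8, -1.9, 631)
A (447, 221) (427.5, 181.9, 69.9, 79.4, -5.3, 243)
```

```bash
python3 -c "
from station import *
print(finish_job())"
```

```text
the job is handed in; nothing more can be done
None
```

I packed the heavier tin (about 0.46 kg), the earbud case and the tape measure into the carton, and handed the job in at about 41 s; the lighter tin (about 0.11 kg) went back on the desk clear of the carton, and I saw nothing else disturbed. Each of the three touched the floor at the expected height and was released there, though I nudged the tin a few millimetres toward the wall afterwards and checked the final layout by measurement only.

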